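Calibrate and lock the cocoa mill and lay out the tasting tray

TASK

Get the cocoa tasting station ready. Turn the mill's brass adjustment ring clockwise (seen from above) until the burrs touch and it will go no further, then back it off exactly three clicks and let go; then push the white lock cover straight down over the ring until both side hooks have snapped over its flange, and only then press the red purge plunger all the way down to its stop and let it spring back. Every lollipop that is out must end up lying wholly inside the wooden sample tray, at any time in the job, and the jar, the red tin and the ribbon spool are to be left alone.

Things in the scene. Friction and masses are not known exactly. Their poses are not given: they have to be found in the camera images.
- mill: Cocoa mill, fixed: dark base 126 mm (x) by 215 mm (y, -70 to +145), 16 mm thick; cream round body with a flat deck 92 mm across, 70 mm above the table. Origin on the table on the ring's axis; z up, +y toward the red plunger. Deck marks are one click apart; the long red one, at -y, is the white pointer's place when the burrs touch. A stand 280 mm high overhangs behind, from x = 0.58: keep clear.
- mill_ring (a joint): Turn of the brass adjustment ring in rad: 0 = burrs touch (hard stop), growing anticlockwise seen from above as it is opened, up to 3.4. Spring detents 30 degrees apart: it clicks and rests at multiples of 0.5236 (three clicks off = 1.571) and stays there when let go, within about 0.05. Needs about 0.12 N m to pass a click.
- ring_grip (a point): Point on the ring's axis at the middle of its ribbed grip, 112 mm above the table. The grip is round, 54 mm in diameter, from 92 to 128 mm above the table (flat top at 128); below it are a narrower neck and, from 40 to 60 mm off the axis, the hooks, which reach up to 92 mm. So keep fingertips 94 mm or more above the table while gripping it.
- hook_a (a joint): Snap hook on the mill's +x side: 0 = upright at rest, grows (rad) as it is bent outward, springs back.
- hook_b (a joint): Snap hook on the mill's -x side, as hook_a. Each head is a wedge 16 mm wide that slopes down inward, reaching 41 mm from the axis at its flat underside 77 mm above the table.
- plunger_top (a point): Top centre of the red mushroom head (36 mm across) of the purge plunger, 108 mm from the ring axis toward the mill's +y, 86 mm above the table when up.
- mill_plunger (a joint): Travel of the plunger: 0 = up, 0.011 m = down on its stop; it needs 2 N to start and 6 N at the stop and springs back.
- cover: Loose white lock cover, 120 g, an upside-down cup: round flange 90 mm across, 5 mm thick at the bottom; cup 74 mm outside, 67 mm inside, 62 mm deep, roof 66 mm high with a wooden grip on it. Origin at the centre of its underside, z up. Any yaw fits. Seated, its flange lies on the deck (origin 70 mm above the table, on the ring axis) under both hooks; snapping it down takes 10 to 15 N.
- cover_grip (a point): Middle of the cover's wooden grip, 85 mm above the cover's underside. The grip is a bar 52 mm long along the cover's x and 20 mm thick along its y, from the roof at 66 mm up to 104 mm above the underside.
- tray: Shallow wooden sample tray fixed to the table: outside 138 mm (x) by 160 mm (y), rim 14 mm high, walls and floor 4 mm thick. Origin under its centre on the table, z up.
- tray_floor (a point): Centre of the tray's inner floor, 4 mm above the table, same axes as the tray. Inside 130 mm (x) by 152 mm (y).
- jar: Glass sweet jar with a red lid, 70 mm across and 90 mm high, loose; leave alone. Origin under its centre.
- red_tin: Flat red tin, 62 by 94 by 24 mm, loose; leave alone. Origin under its centre.
- ribbon: Spool of red ribbon, 91 by 68 by 22 mm, loose; leave alone. Origin under its centre.
- lolly_0: Loose wrapped lollipop with a red ball (may be absent), 104 mm long, ball 28 mm across at the +y end, 4 mm stick toward -y. Origin on its underside below its middle as it lies.
- lolly_0_ball (a point): Centre of the ball of lolly_0, 14 mm above what it lies on.
- lolly_0_tail (a point): Free end of the stick of lolly_0, about 6 mm above what it lies on.
- lolly_1: Loose wrapped lollipop with an orange ball (may be absent), 104 mm long, ball 28 mm across at the +y end, 4 mm stick toward -y. Origin on its underside below its middle as it lies.
- lolly_1_ball (a point): Centre of the ball of lolly_1, 14 mm above what it lies on.
- lolly_1_tail (a point): Free end of the stick of lolly_1, about 6 mm above what it lies on.
- lolly_2: Loose wrapped lollipop with a red ball (may be absent), 104 mm long, ball 28 mm across at the +y end, 4 mm stick toward -y. Origin on its underside below its middle as it lies.
- lolly_2_ball (a point): Centre of the ball of lolly_2, 14 mm above what it lies on.
- lolly_2_tail (a point): Free end of the stick of lolly_2, about 6 mm above what it lies on.

How it is judged:
On the way, in this order (a step that is already met when the one before it is completed fails the run):
1. the ring is turned clockwise until the burrs touch (value of joint mill_ring below 0.07 rad), for 0.1 s.
2. the ring is backed off to three clicks and rests there (value of joint mill_ring between 1.371 and 1.771 rad and velocity of joint mill_ring between -0.05 and 0.05 rad/s), for 0.5 s.
3. the cover is snapped down over the ring under both hooks (z of cover in the frame of mill between 0.066 and 0.0735 m and horizontal distance between cover and mill below 0.009 m and angle between cover's own z axis and vertical below 0.07 rad and value of joint each of hook_a, hook_b below 0.05 rad and value of joint mill_ring between 1.371 and 1.771 rad), for 0.2 s.
4. the plunger is pressed down to its stop (value of joint mill_plunger above 0.0098 m), for 0.05 s.
At the end, for the whole second after the job is handed in: Ring at three clicks (1.571 +-0.2 rad); cover flat on the deck (underside 66-73.5 mm up, within 9 mm of the axis, tilt under 4 deg), both hooks back (under 0.05 rad); plunger up (under 2 mm); each lollipop present at rest, ball and stick end inside the tray walls, not on the rim (all of step 3 and value of joint mill_plunger below 0.002 m and linear speed of each of cover, lolly_0, lolly_1, lolly_2 below 0.02 m/s and x of lolly_0_ball in the frame of tray_floor between -0.067 and 0.067 m and y of lolly_0_ball in the frame of tray_floor between -0.078 and 0.078 m and x of lolly_0_tail in the frame of tray_floor between -0.067 and 0.067 m and y of lolly_0_tail in the frame of tray_floor between -0.078 and 0.078 m and z of lolly_0_ball in the frame of tray_floor between 0.006 and 0.022 m and z of each of lolly_0_tail, lolly_1_tail, lolly_2_tail in the frame of tray_floor below 0.032 m and x of lolly_1_ball in the frame of tray_floor between -0.067 and 0.067 m and y of lolly_1_ball in the frame of tray_floor between -0.078 and 0.078 m and x of lolly_1_tail in the frame of tray_floor between -0.067 and 0.067 m and y of lolly_1_tail in the frame of tray_floor between -0.078 and 0.078 m and z of lolly_1_ball in the frame of tray_floor between 0.006 and 0.022 m and x of lolly_2_ball in the frame of tray_floor between -0.067 and 0.067 m and y of lolly_2_ball in the frame of tray_floor between -0.078 and 0.078 m and x of lolly_2_tail in the frame of tray_floor between -0.067 and 0.067 m and y of lolly_2_tail in the frame of tray_floor between -0.078 and 0.078 m and z of lolly_2_ball in the frame of tray_floor between 0.006 and 0.022 m); the robot touches nothing.
It fails at once if the sweet jar is disturbed (moved 3 cm or more) (distance of jar from where it was at the start of the episode above 0.03 m).
It fails at once if the red tin is disturbed (moved 3 cm or more) (distance of red_tin from where it was at the start of the episode above 0.03 m).
It fails at once if the ribbon spool is disturbed (moved 3 cm or more) (distance of ribbon from where it was at the start of the episode above 0.03 m).
Of lolly_0, lolly_1, lolly_2 only 1 to 3 are there at a start; the rules pass over those that are not, and their reading is None.
At some moment in a run one of cover may be knocked a few centimetres aside while the robot is not near it.
Once in a run the grip may slacken for a moment while it holds something.
It also fails if it takes over 210 s, if anything falls off the work surface, if the arm or the gripper's body presses on something with over 40 N, if the wrist force passes 120 N, or if a joint passes its speed limit or range.

ROBOT

A 7-joint arm with a two-finger parallel gripper is mounted at the origin on a cart in front of the work surface, level with it; the furniture and walls round the work are solid. World frame = base frame: x ahead of the robot, y to its left, z up, the work surface at z = 0. Lengths are in m, angles in rad, forces in N, time in s.
With the tool pointing down it reaches from about 0.4 to 0.925 m from the base axis. Payload 4.1 kg.
Tool frame: the origin (TCP) lies on the front face of the gripper's body, between the roots of the fingers; the fingertips stand 73 mm ahead of it and the grasp point (between the pads) lies 54 mm ahead of it; z points along the fingers, y is the line along which they close (so a half turn about z gives the same grasp; the last joint's range is limited). The gripper opens to 85 mm and grips with 20 to 120 N. Pads are 22 mm wide; open, the fingers measure 114 mm over their backs; the gripper's body (76 mm by 85 mm) begins 54 mm behind the grasp point. The pads swing forward as they close: fully open they stand 13 mm farther back than shut.
Start: joints at [1.001, 0.398, 0.045, 1.537, -0.019, 1.207, -0.051], TCP at [0.295, -0.579, 0.304] pointing down, gripper open.
Joint ranges: [-2.82, 2.82], [-0.49, 2.23], [-1.37, 1.46], [0, 2.46], [-1.36, 4.5], [0.23, 2], [-2.94, 2.94]. Speed limits (rad/s): [2.57, 2.57, 3.14, 3.14, 3.14, 3.14, 3.14].

INTERFACE

Orientations are given as [roll, pitch, yaw] about the fixed x, y, z axes, in that order (R = Rz(yaw) Ry(pitch) Rx(roll)).
In Python, from plant import * gives the robot as it stands.
- The arm moves only by the shell command python3 -m creep 'ROWS'. ROWS is JSON, a list of rows, each an object of numbers: "grip": the closure, from 0 (fully open) to 1 (shut); "dx", "dy", "dz": the shift along the tool's x, y, z in mm; "wx", "wy", "wz": the turn, a rotation vector about the tool's x, y, z in rad. A call has 1 to 10 rows; each row shifts and turns the commanded pose from where the row before left it, along the tool's axes as they then stand; what a row does not reach is not made up. A row lasts 1/8 s, in which the tool goes at most 62.5 mm and 10.7 degrees, less where a joint would pass 70% of its speed; a pose out of reach is approached as far as the arm can. A call with a gripper value outside its range is refused whole. The fingers move at their own pace and stop on an object; the grip force is fixed at half the most. Time passes only in rows, so rows that do not move let the fingers close. It gives the time, the measured TCP pose, the force, the opening and the grip force at its end, in the units of the state.
- observe(): the state, without advancing time (a new reading comes with each control period).
- get_image(name): name is "scene" or "top"; returns (picture, depth): 480x640x3 uint8, blue, green, red; 480x640 float32, m along the optical axis (not along the pixel's ray), 0 where there is no reading.
- camera_info(name): a dict with "fx", "fy", "cx", "cy" (pixels), "dist" ([k1, k2, p1, p2, k3] as OpenCV has them; the pictures are not rectified), "world_from_camera" (4x4, takes a point from camera to world coordinates). Camera axes: x right, y down, z forward; pixel columns grow to the right and rows downward; lengths in m; the calibration is good to about 2 mm. A picture is of the moment at which its call begins. camera_info takes no time and is no camera call.
- sign_off(): hands the job in; it is judged then, once.
The state is a dict: "time": time; "q": joint angles; "joint_vel": joint speeds; "joint_torque": joint torques, N m; "tcp_pos": TCP position; "eef_rot": TCP orientation; "wrist_force": force on the tool from outside, world axes, zero at the start; "torque": the same for the moment, N m; "finger_gap": opening from 0.0 (shut) to 1.0 (fully open); "gripper_force": force on a finger pad.
Only numpy, scipy, OpenCV 4.12 (cv2) and the standard library are available. Lean on these libraries where they do the work, as an engineer would, in place of code of your own. Each camera call takes 0.05 s, during which the arm holds its last target. There are 200 camera calls.

## Working session

There is one attempt and no reset: what is moved stays moved. The work goes in short steps, Python scripts to look and compute and a shell command to move; the robot and the scene stay as the last step left them, time stands still between calls to the robot, and variables do not carry over. Pictures are saved under pics/ and viewed, at most 14 in all, crops included, and the job is handed in when it is done.

```bash
mkdir -p pics; ls
cat > h.py <<'E'
from plant import *
import numpy as np, cv2
from scipy.spatial.transform import Rotation as R
def snap(name,fn=None):
    im,d=get_image(name)
    if fn: cv2.imwrite('pics/'+fn,im); np.savez('pics/'+fn[:-4]+'.npz',im=im,d=d)
    return im,d
def cloud(name,d):
    c=camera_info(name);K=np.array([[c['fx'],0,c['cx']],[0,c['fy'],c['cy']],[0,0,1.]])
    v,u=np.mgrid[0:480,0:640]
    p=cv2.undistortPoints(np.stack([u,v],-1).reshape(-1,1,2).astype(np.float64),K,np.array(c['dist'])).reshape(480,640,2)
    P=np.dstack([p[...,0]*d,p[...,1]*d,d]); T=np.array(c['world_from_camera'])
    W=P@T[:3,:3].T+T[:3,3]; W[d<=0]=np.nan
    return W
def st():
    s=observe(); print({k:np.round(s[k],3).tolist() for k in ('time','q','tcp_pos','eef_rot','wrist_force','finger_gap','gripper_force')})
    return s
E
python3 - <<'E'
from h import *
st()
for n in('scene','top'):
    im,d=snap(n,n+'0.png'); W=cloud(n,d); print(n,np.round(camera_info(n)['world_from_camera'],3).tolist(),camera_info(n)['fx'])
E
```

```text
pics
{'time': 0.0, 'q': [1.001, 0.399, 0.045, 1.538, -0.019, 1.207, -0.051], 'tcp_pos': [0.295, -0.579, 0.303], 'eef_rot': [-3.14, 0.0, 0.471], 'wrist_force': [0.102, -0.965, -0.975], 'finger_gap': 1.003, 'gripper_force': 0.0}
scene [[0.532, -0.402, 0.746, -0.656], [-0.847, -0.263, 0.462, -0.759], [0.011, -0.877, -0.48, 0.9], [0.0, 0.0, 0.0, 1.0]] 607.5149362522734
top [[-0.007, -0.984, 0.178, 0.33], [-1.0, 0.007, 0.002, -0.006], [-0.004, -0.178, -0.984, 1.457], [0.0, 0.0, 0.0, 1.0]] 499.41505144399997
```

View pics/scene0.png

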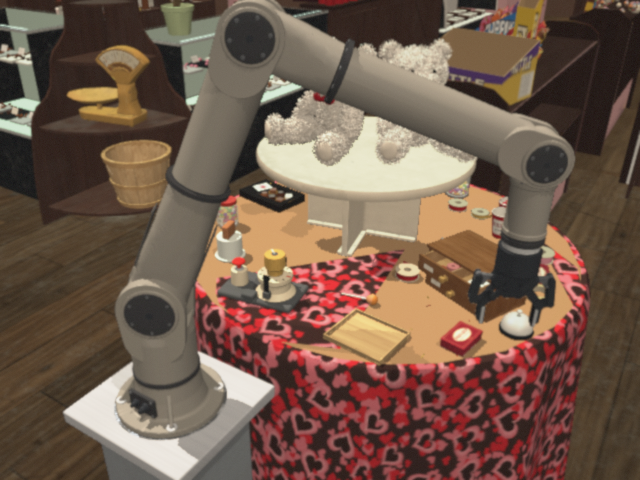

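View pics/top0.png

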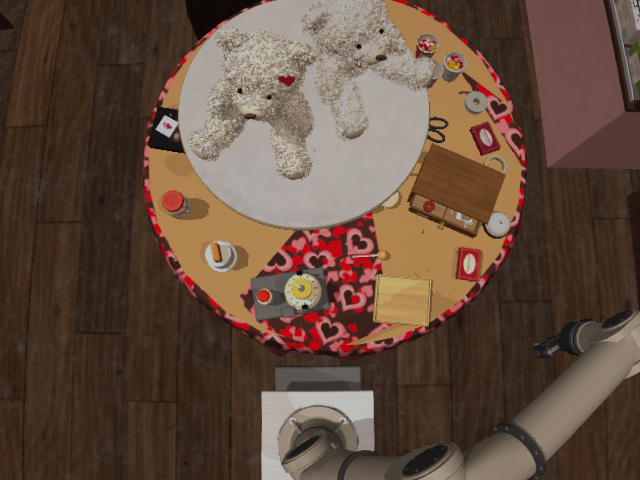

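Run:
```python
from h import *
im=np.load('pics/top0.npz')['im']; d=np.load('pics/top0.npz')['d']
W=cloud('top',d)
cv2.imwrite('pics/c1.png',cv2.resize(im[180:360,140:400],None,fx=3,fy=3,interpolation=cv2.INTER_CUBIC))
cv2.imwrite('pics/c2.png',cv2.resize(im[170:350,300:530],None,fx=3.3,fy=3.3,interpolation=cv2.INTER_CUBIC))
for n,(u,v) in dict(ring=(303,290),pl=(263,296),cover=(219,254),ball=(383,255),tail=(355,257),t1=(376,279),t2=(433,281),t3=(374,322),t4=(429,326)).items(): print(n,W[v,u].round(4))
```

```text
ring [0.4279 0.0339 0.132 ]
pl [0.4154 0.145  0.087 ]
cover [0.5311 0.2676 0.0954]
ball [ 0.5348 -0.1947  0.0281]
tail [ 0.5344 -0.1159 -0.0059]
t1 [ 0.4678 -0.1755  0.0029]
t2 [ 0.46   -0.3432  0.0039]
t3 [ 0.3434 -0.167   0.0005]
t4 [ 0.3296 -0.3267  0.0014]
```

View pics/c1.png

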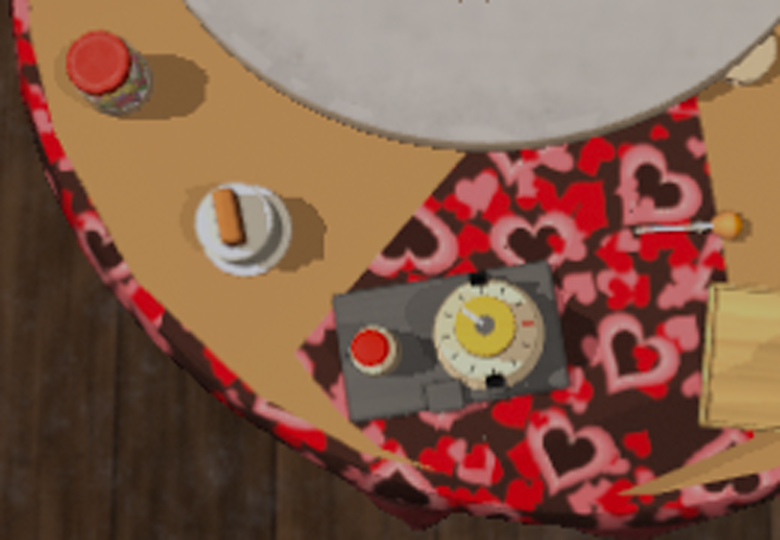

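View pics/c2.png

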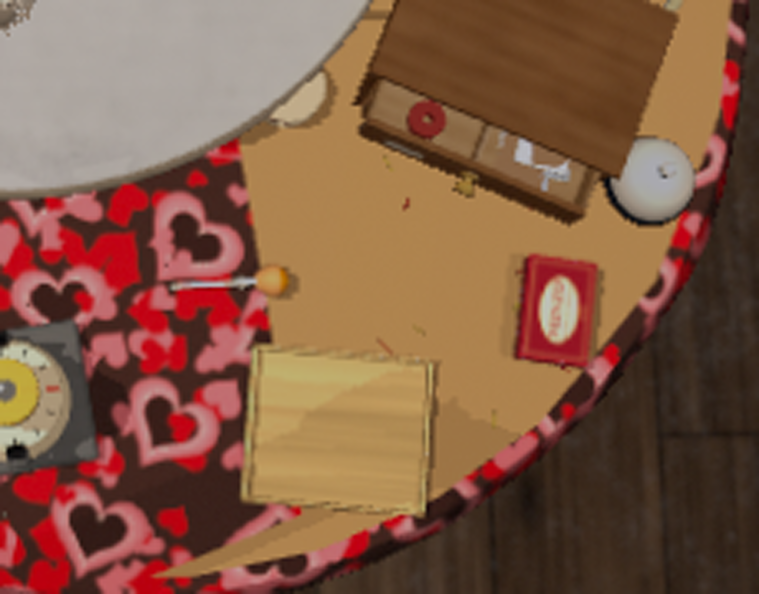

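```bash
cat >> h.py <<'E'
def go(pos,yaw=None,s=None):
    """print shift (mm) in current tool axes, then wz about tool z to reach yaw"""
    s=s or observe(); M=R.from_euler('xyz',s['eef_rot']).as_matrix()
    d=M.T@(np.array(pos)-s['tcp_pos'])*1000
    print('shift',d.round(1), 'n',np.ceil(np.linalg.norm(d)/60))
    if yaw is not None:
        rv=(R.from_matrix(M).inv()*R.from_euler('xyz',[np.pi,0,yaw])).as_rotvec(); print('turn',rv.round(3))
def circ(W,c,r,zlo,zhi):
    m=(np.hypot(W[...,0]-c[0],W[...,1]-c[1])<r)&(W[...,2]>zlo)&(W[...,2]<zhi)
    p=W[m]; (x,y),rr=cv2.minEnclosingCircle(p[:,:2].astype(np.float32)); return np.r_[p.mean(0),x,y,rr,len(p)].round(4)
E
python3 - <<'E'
from h import *
z=np.load('pics/top0.npz'); im=z['im']; W=cloud('top',z['d'])
print('ring',circ(W,(.428,.034),.04,.122,.14)); print('plg',circ(W,(.415,.145),.025,.078,.1))
print('grip',circ(W,(.531,.268),.05,.098,.115)); print('roof',circ(W,(.531,.26),.06,.058,.072)); print('flange',circ(W,(.53,.26),.07,.001,.009))
m=(np.hypot(W[...,0]-.531,W[...,1]-.26)<.05)&(W[...,2]>.098)
r=cv2.minAreaRect(W[m][:,:2].astype(np.float32)*1000); print(r)
m=(np.hypot(W[...,0]-.535,W[...,1]+.195)<.03)&(W[...,2]>.012); print('ball',W[m].mean(0),m.sum())
# table level, stand edge
for u,v in [(340,330),(470,300),(390,340),(200,290)]: print('table',W[v,u].round(3))
for u in (219,300,360,383): 
    col=[(v,W[v,u]) for v in range(190,260) if W[v,u,2]>.2]; print('stand',u,col[-1][1].round(3))
# tray rim points
t=(W[...,0]>.3)&(W[...,0]<.5)&(W[...,1]<-.15)&(W[...,1]>-.36)&(W[...,2]>.009)&(W[...,2]<.022)
print('tray',cv2.minAreaRect(W[t][:,:2].astype(np.float32)*1000),t.sum())
for k in [(.428,.034)]:
  for z0 in (.06,.072,.09): print(z0,(np.hypot(W[...,0]-.428,W[...,1]-.034)<.06)[...].sum())
# scene cam
z=np.load('pics/scene0.npz'); W2=cloud('scene',z['d'])
print('S ring',circ(W2,(.428,.034),.04,.122,.14)); print('S grip',circ(W2,(.531,.268),.05,.098,.115));print('S plg',circ(W2,(.415,.145),.025,.078,.1))
E
```

```text
ring [4.324e-01 3.870e-02 1.285e-01 4.329e-01 3.860e-02 2.780e-02 3.260e+02]
plg [4.153e-01 1.457e-01 8.430e-02 4.159e-01 1.460e-01 1.780e-02 1.260e+02]
grip [5.367e-01 2.785e-01 1.035e-01 5.366e-01 2.796e-01 2.580e-02 1.320e+02]
roof [5.345e-01 2.736e-01 6.570e-02 5.372e-01 2.777e-01 3.790e-02 3.400e+02]
flange [5.237e-01 2.477e-01 3.800e-03 5.301e-01 2.597e-01 6.980e-02 4.950e+02]
((536.969482421875, 278.60443115234375), (51.135196685791016, 20.18642807006836), 13.939534187316895)
ball [ 0.5362681  -0.19185094  0.02390037] 85
table [ 0.322 -0.068  0.002]
table [ 0.404 -0.457 -0.015]
table [ 0.291 -0.212 -0.   ]
table [ 0.439  0.341 -0.001]
stand 219 [0.639 0.236 0.272]
stand 300 [0.565 0.037 0.258]
stand 360 [ 0.596 -0.11   0.262]
stand 383 [ 0.629 -0.167  0.268]
tray ((411.856689453125, -257.6121520996094), (183.767578125, 168.30409240722656), 79.24819946289062) 517
0.06 1380
0.072 1380
0.09 1380
S ring [4.289e-01 3.630e-02 1.280e-01 4.315e-01 3.730e-02 3.010e-02 2.170e+02]
S grip [5.331e-01 2.744e-01 1.031e-01 5.353e-01 2.758e-01 3.200e-02 7.300e+01]
S plg [4.125e-01 1.428e-01 8.410e-02 4.159e-01 1.441e-01 1.940e-02 8.400e+01]
```

Run:
```python
from h import *
go([.4325,.038,.28],3.0)
```

```text
shift [ 402.7 -487.2   23.8] n 11.0
turn [-1.000e-03 -2.000e-03 -2.529e+00]
```

```bash
python3 -m creep '[{"dx":36.6,"dy":-44.3,"dz":2},{"dx":36.6,"dy":-44.3,"dz":2},{"dx":36.6,"dy":-44.3,"dz":2},{"dx":36.6,"dy":-44.3,"dz":2},{"dx":36.6,"dy":-44.3,"dz":2},{"dx":36.6,"dy":-44.3,"dz":2},{"dx":36.6,"dy":-44.3,"dz":2},{"dx":36.6,"dy":-44.3,"dz":2},{"dx":36.6,"dy":-44.3,"dz":2},{"dx":36.6,"dy":-44.3,"dz":2}]' && python3 -m creep '[{"dx":36.6,"dy":-44.3,"dz":2},{"wz":-0.18},{"wz":-0.18},{"wz":-0.18},{"wz":-0.18},{"wz":-0.18},{"wz":-0.18},{"wz":-0.18},{"wz":-0.18},{"wz":-0.18}]' && python3 -m creep '[{"wz":-0.18},{"wz":-0.18},{"wz":-0.18},{"wz":-0.18},{"wz":-0.18},{}]'
python3 - <<'E'
from h import *
st(); go([.4325,.038,.170],3.0); snap('scene','s1.png')
im,d=snap('top','t1.png')
E
```

```text
{'time': 0.1, 'q': [1.001, 0.399, 0.045, 1.538, -0.019, 1.207, -0.051], 'tcp_pos': [0.295, -0.579, 0.303], 'eef_rot': [-3.14, 0.0, 0.471], 'wrist_force': [0.02, 0.138, -0.068], 'finger_gap': 0.999, 'gripper_force': 0.0}
shift [ 402.7 -487.   133.8] n 11.0
turn [-1.000e-03 -2.000e-03 -2.529e+00]invalid input
```

```bash
python3 -m creep '[{"grip":0,"dx":36.6,"dy":-44.3,"dz":2,"wx":0,"wy":0,"wz":0}]'; python3 -m creep '[{"grip":0,"dx":36.6,"dy":-44.3,"dz":2}]'
```

```text
time: 0.32
tcp_pos: [0.3052, -0.5259, 0.3012]
eef_rot: [3.14, 0.002, 0.464]
wrist_force: [0.5, 0.6, 0.6]
finger_gap: 1.005
gripper_force: 0.0invalid input
```

```bash
python3 -m creep '[{"grip":0,"dx":36.6,"dy":-44.3,"dz":2,"wx":0,"wy":0,"wz":0},{"grip":0,"dx":36.6,"dy":-44.3,"dz":2,"wx":0,"wy":0,"wz":0},{"grip":0,"dx":36.6,"dy":-44.3,"dz":2,"wx":0,"wy":0,"wz":0},{"grip":0,"dx":36.6,"dy":-44.3,"dz":2,"wx":0,"wy":0,"wz":0},{"grip":0,"dx":36.6,"dy":-44.3,"dz":2,"wx":0,"wy":0,"wz":0},{"grip":0,"dx":36.6,"dy":-44.3,"dz":2,"wx":0,"wy":0,"wz":0},{"grip":0,"dx":36.6,"dy":-44.3,"dz":2,"wx":0,"wy":0,"wz":0},{"grip":0,"dx":36.6,"dy":-44.3,"dz":2,"wx":0,"wy":0,"wz":0},{"grip":0,"dx":36.6,"dy":-44.3,"dz":2,"wx":0,"wy":0,"wz":0},{"grip":0,"dx":36.6,"dy":-44.3,"dz":2,"wx":0,"wy":0,"wz":0}]'; python3 -m creep '[{"grip":0,"dx":0,"dy":0,"dz":0,"wx":0,"wy":0,"wz":-0.18},{"grip":0,"dx":0,"dy":0,"dz":0,"wx":0,"wy":0,"wz":-0.18},{"grip":0,"dx":0,"dy":0,"dz":0,"wx":0,"wy":0,"wz":-0.18},{"grip":0,"dx":0,"dy":0,"dz":0,"wx":0,"wy":0,"wz":-0.18},{"grip":0,"dx":0,"dy":0,"dz":0,"wx":0,"wy":0,"wz":-0.18},{"grip":0,"dx":0,"dy":0,"dz":0,"wx":0,"wy":0,"wz":-0.18},{"grip":0,"dx":0,"dy":0,"dz":0,"wx":0,"wy":0,"wz":-0.18},{"grip":0,"dx":0,"dy":0,"dz":0,"wx":0,"wy":0,"wz":-0.18},{"grip":0,"dx":0,"dy":0,"dz":0,"wx":0,"wy":0,"wz":-0.18},{"grip":0,"dx":0,"dy":0,"dz":0,"wx":0,"wy":0,"wz":-0.18}]'; python3 -m creep '[{"grip":0,"dx":0,"dy":0,"dz":0,"wx":0,"wy":0,"wz":-0.18},{"grip":0,"dx":0,"dy":0,"dz":0,"wx":0,"wy":0,"wz":-0.18},{"grip":0,"dx":0,"dy":0,"dz":0,"wx":0,"wy":0,"wz":-0.18},{"grip":0,"dx":0,"dy":0,"dz":0,"wx":0,"wy":0,"wz":-0.18},{"grip":0,"dx":0,"dy":0,"dz":0,"wx":0,"wy":0,"wz":0}]'
python3 - <<'E'
from h import *
st(); go([.4325,.038,.170],3.0); snap('scene','s1.png')
im,d=snap('top','t1.png')
E
```

```text
time: 1.58
tcp_pos: [0.4327, 0.0393, 0.2821]
eef_rot: [3.141, -0.001, 0.471]
wrist_force: [0.5, -0.1, -0.3]
finger_gap: 0.998
gripper_force: 0.0
time: 2.82
tcp_pos: [0.4325, 0.0376, 0.2818]
eef_rot: [-3.141, 0.0, 2.277]
wrist_force: [-0.2, -0.0, 0.0]
finger_gap: 0.996
gripper_force: 0.0
time: 3.45
tcp_pos: [0.4325, 0.0376, 0.2819]
eef_rot: [-3.141, 0.0, 2.989]
wrist_force: [0.3, 1.3, 0.4]
finger_gap: 0.999
gripper_force: 0.0
{'time': 3.45, 'q': [0.369, 0.047, -0.567, 2.037, 0.029, 1.066, 1.206], 'tcp_pos': [0.432, 0.038, 0.282], 'eef_rot': [-3.141, 0.0, 2.989], 'wrist_force': [0.291, 1.279, 0.394], 'finger_gap': 0.999, 'gripper_force': 0.0}
shift [1.000e-01 5.000e-01 1.119e+02] n 2.0
turn [-0.     0.    -0.011]
```

```bash
python3 -m creep '[{"grip":0,"dx":0,"dy":0,"dz":40,"wx":0,"wy":0,"wz":0},{"grip":0,"dx":0,"dy":0,"dz":40,"wx":0,"wy":0,"wz":0},{"grip":0,"dx":0,"dy":0,"dz":30,"wx":0,"wy":0,"wz":0},{"grip":1,"dx":0,"dy":0,"dz":0,"wx":0,"wy":0,"wz":0},{"grip":1,"dx":0,"dy":0,"dz":0,"wx":0,"wy":0,"wz":0},{"grip":1,"dx":0,"dy":0,"dz":0,"wx":0,"wy":0,"wz":0},{"grip":1,"dx":0,"dy":0,"dz":0,"wx":0,"wy":0,"wz":0},{"grip":1,"dx":0,"dy":0,"dz":0,"wx":0,"wy":0,"wz":0}]'; python3 -c "
from h import *
st(); print(observe()['torque'])"
```

```text
time: 4.55
tcp_pos: [0.4339, 0.0401, 0.1738]
eef_rot: [3.138, 0.004, 2.991]
wrist_force: [0.6, 6.6, -1.1]
finger_gap: 0.609
gripper_force: 63.2
{'time': 4.55, 'q': [0.325, 0.205, -0.567, 2.156, 0.148, 0.813, 1.087], 'tcp_pos': [0.434, 0.04, 0.174], 'eef_rot': [3.138, 0.004, 2.991], 'wrist_force': [0.558, 6.596, -1.074], 'finger_gap': 0.609, 'gripper_force': 63.195}
[ 1.22515851  0.09899728 -0.0711933 ]
```

```bash
python3 -m creep '[{"grip":1,"dx":-1,"dy":2.5,"dz":0,"wx":0,"wy":0,"wz":0.05},{"grip":1,"dx":0,"dy":0,"dz":0,"wx":0,"wy":0,"wz":0.15},{"grip":1,"dx":0,"dy":0,"dz":0,"wx":0,"wy":0,"wz":0.15},{"grip":1,"dx":0,"dy":0,"dz":0,"wx":0,"wy":0,"wz":0.15},{"grip":1,"dx":0,"dy":0,"dz":0,"wx":0,"wy":0,"wz":0.15},{"grip":1,"dx":0,"dy":0,"dz":0,"wx":0,"wy":0,"wz":0.15},{"grip":1,"dx":0,"dy":0,"dz":0,"wx":0,"wy":0,"wz":0.15},{"grip":1,"dx":0,"dy":0,"dz":0,"wx":0,"wy":0,"wz":0.15},{"grip":1,"dx":0,"dy":0,"dz":0,"wx":0,"wy":0,"wz":0.15},{"grip":1,"dx":0,"dy":0,"dz":0,"wx":0,"wy":0,"wz":0.15}]'; python3 -c "
from h import *
print(observe()['torque'])"
python3 -m creep '[{"grip":1,"dx":0,"dy":0,"dz":0,"wx":0,"wy":0,"wz":0.15},{"grip":1,"dx":0,"dy":0,"dz":0,"wx":0,"wy":0,"wz":0.15},{"grip":1,"dx":0,"dy":0,"dz":0,"wx":0,"wy":0,"wz":0.15},{"grip":1,"dx":0,"dy":0,"dz":0,"wx":0,"wy":0,"wz":0.15}]'; python3 -c "
from h import *
print(observe()['torque']); snap('scene','s2.png')"
```

```text
time: 5.8
tcp_pos: [0.434, 0.0402, 0.1738]
eef_rot: [3.141, 0.001, 1.587]
wrist_force: [-3.5, -0.7, 4.0]
finger_gap: 0.608
gripper_force: 64.0
[-0.14430074  0.71799017 -0.00175936]
time: 6.3
tcp_pos: [0.4339, 0.0402, 0.1738]
eef_rot: [3.141, 0.0, 0.986]
wrist_force: [-4.6, -0.3, 4.5]
finger_gap: 0.604
gripper_force: 64.0
[-0.07239726  0.82603665  0.13003199]
```

```bash
for i in 1 2 3; do python3 -m creep '[{"grip":1,"dx":0,"dy":0,"dz":0,"wx":0,"wy":0,"wz":0.1},{"grip":1,"dx":0,"dy":0,"dz":0,"wx":0,"wy":0,"wz":0.1}]' | grep rot; python3 -c "
from h import *
print(observe()['torque'])"; done
```

```text
eef_rot: [3.141, -0.0, 0.789]
[-0.02618139  1.03343189 -0.00153842]
eef_rot: [3.14, -0.0, 0.596]
[ 0.8151133  -0.19156749  1.43352229]
eef_rot: [3.139, -0.007, 0.397]
[ 0.29104048 -0.65927079  1.2860216 ]
```

```bash
python3 -m creep '[{"grip":0,"dx":0,"dy":0,"dz":0,"wx":0,"wy":0,"wz":0},{"grip":0,"dx":0,"dy":0,"dz":0,"wx":0,"wy":0,"wz":0},{"grip":0,"dx":0,"dy":0,"dz":0,"wx":0,"wy":0,"wz":0},{"grip":0,"dx":0,"dy":0,"dz":0,"wx":0,"wy":0,"wz":0},{"grip":0,"dx":0,"dy":0,"dz":-50,"wx":0,"wy":0,"wz":0},{"grip":0,"dx":0,"dy":0,"dz":-50,"wx":0,"wy":0,"wz":0},{"grip":0,"dx":0,"dy":0,"dz":0,"wx":0,"wy":0,"wz":0}]'; python3 -c "
from h import *
im,d=snap('scene','s3.png'); st(); im0=cv2.imread('pics/scene0.png')
cv2.imwrite('pics/s3c.png',np.hstack([cv2.resize(i[230:310,215:315],None,fx=4,fy=4,interpolation=cv2.INTER_CUBIC) for i in (im0,im)]))"
```

```text
time: 7.98
tcp_pos: [0.4364, 0.0403, 0.2757]
eef_rot: [3.139, -0.009, 0.391]
wrist_force: [0.4, -0.5, -0.6]
finger_gap: 0.999
gripper_force: 0.0
{'time': 8.025, 'q': [0.012, 0.046, -0.207, 2.053, 0.012, 1.04, -1.381], 'tcp_pos': [0.435, 0.04, 0.274], 'eef_rot': [3.14, -0.004, 0.391], 'wrist_force': [-1.29, -0.542, -0.662], 'finger_gap': 1.003, 'gripper_force': 0.0}
```

View pics/s3c.png

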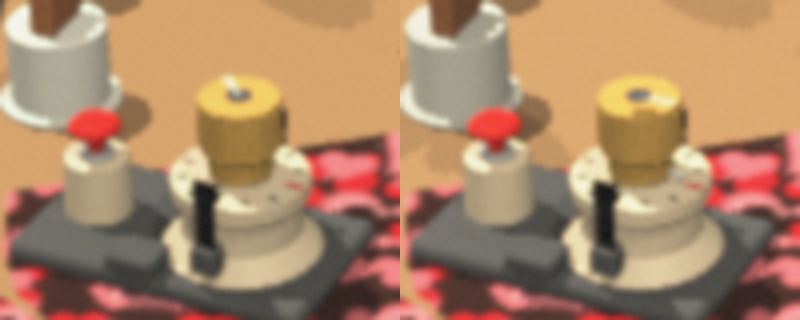

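```bash
python3 -c "
from h import *
go([.434,.0402,.173],.391)"; python3 -m creep '[{"grip":0,"dx":-1,"dy":0,"dz":50,"wx":0,"wy":0,"wz":0},{"grip":0,"dx":0,"dy":0,"dz":50,"wx":0,"wy":0,"wz":0},{"grip":1,"dx":0,"dy":0,"dz":0,"wx":0,"wy":0,"wz":0},{"grip":1,"dx":0,"dy":0,"dz":0,"wx":0,"wy":0,"wz":0},{"grip":1,"dx":0,"dy":0,"dz":0,"wx":0,"wy":0,"wz":0},{"grip":1,"dx":0,"dy":0,"dz":0,"wx":0,"wy":0,"wz":0},{"grip":1,"dx":0,"dy":0,"dz":0,"wx":0,"wy":0,"wz":0}]';python3 -c "
from h import *
print(observe()['torque'])"
```

```text
shift [ -1.1  -0.7 100.5] n 2.0
turn [ 0.001 -0.004 -0.   ]
time: 8.9
tcp_pos: [0.433, 0.0399, 0.1728]
eef_rot: [-3.142, -0.0, 0.391]
wrist_force: [-4.0, 2.3, 5.2]
finger_gap: 0.608
gripper_force: 65.0
[0.42041023 0.91514789 0.02983699]
```

```bash
python3 -m creep '[{"grip":1,"dx":0,"dy":0,"dz":0,"wx":0,"wy":0,"wz":-0.157},{"grip":1,"dx":0,"dy":0,"dz":0,"wx":0,"wy":0,"wz":-0.157},{"grip":1,"dx":0,"dy":0,"dz":0,"wx":0,"wy":0,"wz":-0.157},{"grip":1,"dx":0,"dy":0,"dz":0,"wx":0,"wy":0,"wz":-0.157},{"grip":1,"dx":0,"dy":0,"dz":0,"wx":0,"wy":0,"wz":-0.157},{"grip":1,"dx":0,"dy":0,"dz":0,"wx":0,"wy":0,"wz":-0.157},{"grip":1,"dx":0,"dy":0,"dz":0,"wx":0,"wy":0,"wz":-0.157},{"grip":1,"dx":0,"dy":0,"dz":0,"wx":0,"wy":0,"wz":-0.157},{"grip":1,"dx":0,"dy":0,"dz":0,"wx":0,"wy":0,"wz":-0.157},{"grip":1,"dx":0,"dy":0,"dz":0,"wx":0,"wy":0,"wz":-0.157}]'; python3 -m creep '[{"grip":1,"dx":0,"dy":0,"dz":0,"wx":0,"wy":0,"wz":0},{"grip":1,"dx":0,"dy":0,"dz":0,"wx":0,"wy":0,"wz":0}]'; python3 -c "
from h import *
print(observe()['torque'])"
```

```text
time: 10.15
tcp_pos: [0.4342, 0.0394, 0.1728]
eef_rot: [3.139, 0.001, 1.966]
wrist_force: [-1.3, 1.3, 0.6]
finger_gap: 0.608
gripper_force: 65.0
time: 10.4
tcp_pos: [0.4341, 0.0394, 0.1727]
eef_rot: [3.139, 0.001, 1.959]
wrist_force: [-0.8, 0.8, 5.2]
finger_gap: 0.612
gripper_force: 65.4
[-0.05433611  0.40859127  0.04651468]
```

```bash
python3 -m creep '[{"grip":0,"dx":0,"dy":0,"dz":0,"wx":0,"wy":0,"wz":0},{"grip":0,"dx":0,"dy":0,"dz":0,"wx":0,"wy":0,"wz":0},{"grip":0,"dx":0,"dy":0,"dz":0,"wx":0,"wy":0,"wz":0},{"grip":0,"dx":0,"dy":0,"dz":0,"wx":0,"wy":0,"wz":0},{"grip":0,"dx":0,"dy":0,"dz":-50,"wx":0,"wy":0,"wz":0},{"grip":0,"dx":0,"dy":0,"dz":-50,"wx":0,"wy":0,"wz":0},{"grip":0,"dx":0,"dy":0,"dz":-30,"wx":0,"wy":0,"wz":0},{"grip":0,"dx":0,"dy":0,"dz":0,"wx":0,"wy":0,"wz":0}]'; python3 -c "
from h import *
im,d=snap('scene','s4.png'); im2,_=snap('top','t4.png'); st(); im0=cv2.imread('pics/scene0.png')
cv2.imwrite('pics/s4c.png',np.hstack([cv2.resize(i,(400,320),interpolation=cv2.INTER_CUBIC) for i in (im[230:310,215:315],im2[230:334,180:310])]))
for n,d in(('scene',d),('top',_)):
  W=cloud(n,d);print(circ(W,(.536,.278),.06,.098,.115)); m=(np.hypot(W[...,0]-.536,W[...,1]-.278)<.06)&(W[...,2]>.098)&(W[...,2]<.115)
  print(cv2.minAreaRect(W[m][:,:2].astype(np.float32)*1000))
"
```

```text
time: 11.4
tcp_pos: [0.4344, 0.0398, 0.3043]
eef_rot: [3.136, 0.002, 1.961]
wrist_force: [1.0, 0.4, -0.2]
finger_gap: 0.999
gripper_force: 0.0
{'time': 11.5, 'q': [0.228, 0.021, -0.421, 2.013, 0.01, 1.11, 0.192], 'tcp_pos': [0.433, 0.039, 0.301], 'eef_rot': [-3.141, 0.0, 1.961], 'wrist_force': [-0.581, 0.283, -1.468], 'finger_gap': 0.999, 'gripper_force': 0.0}
[5.336e-01 2.746e-01 1.028e-01 5.342e-01 2.729e-01 2.690e-02 7.200e+01]
((533.75439453125, 275.36627197265625), (53.128543853759766, 19.98503875732422), 14.358696937561035)
[5.366e-01 2.787e-01 1.037e-01 5.362e-01 2.823e-01 2.680e-02 1.300e+02]
((537.019287109375, 278.9847717285156), (53.26589584350586, 20.074241638183594), 13.187204360961914)
```

View pics/s4c.png

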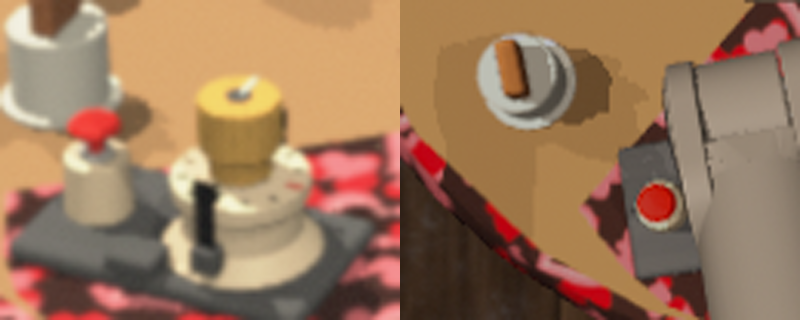

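```bash
python3 -c "
from h import *
go([.5372,.279,.25],3.38)
c=camera_info('scene');T=np.linalg.inv(c['world_from_camera']);K=np.array([[c['fx'],0,c['cx']],[0,c['fy'],c['cy']],[0,0,1.]])
def pr(p): return cv2.projectPoints(np.array([p],float),cv2.Rodrigues(T[:3,:3])[0],T[:3,3],K,np.array(c['dist']))[0].ravel()
for th in (0,1.047,1.571,2.094): a=.155-np.pi/2+th; print(th,((pr([.431+.025*np.cos(a),.0375+.025*np.sin(a),.128])-[215,230])*4).round(), ((pr([.431,.0375,.128])-[215,230])*4).round())
"; python3 -m creep '[{"grip":0,"dx":0,"dy":0,"dz":0,"wx":0,"wy":0,"wz":-0.178},{"grip":0,"dx":0,"dy":0,"dz":0,"wx":0,"wy":0,"wz":-0.178},{"grip":0,"dx":0,"dy":0,"dz":0,"wx":0,"wy":0,"wz":-0.178},{"grip":0,"dx":0,"dy":0,"dz":0,"wx":0,"wy":0,"wz":-0.178},{"grip":0,"dx":0,"dy":0,"dz":0,"wx":0,"wy":0,"wz":-0.178},{"grip":0,"dx":0,"dy":0,"dz":0,"wx":0,"wy":0,"wz":-0.178},{"grip":0,"dx":0,"dy":0,"dz":0,"wx":0,"wy":0,"wz":-0.178},{"grip":0,"dx":0,"dy":0,"dz":0,"wx":0,"wy":0,"wz":-0.178},{"grip":0,"dx":0,"dy":0,"dz":0,"wx":0,"wy":0,"wz":0}]'; python3 -c "
from h import *
go([.5372,.279,.25],3.38)"
```

```text
shift [181.8 187.8  51.2] n 5.0
turn [-1.000e-03 -0.000e+00 -1.419e+00]
0 [272. 106.] [237.  98.]
1.047 [269.  86.] [237.  98.]
1.571 [254.  80.] [237.  98.]
2.094 [235.  78.] [237.  98.]
time: 12.62
tcp_pos: [0.4322, 0.0394, 0.3003]
eef_rot: [3.141, -0.003, -2.9]
wrist_force: [-0.6, 0.2, 0.8]
finger_gap: 0.997
gripper_force: 0.0
shift [-159.4  207.5   49.9] n 5.0
turn [ 0.001 -0.003  0.003]
```

```bash
python3 -m creep '[{"grip":0,"dx":-31.9,"dy":41.5,"dz":10,"wx":0,"wy":0,"wz":0},{"grip":0,"dx":-31.9,"dy":41.5,"dz":10,"wx":0,"wy":0,"wz":0},{"grip":0,"dx":-31.9,"dy":41.5,"dz":10,"wx":0,"wy":0,"wz":0},{"grip":0,"dx":-31.9,"dy":41.5,"dz":10,"wx":0,"wy":0,"wz":0},{"grip":0,"dx":-31.9,"dy":41.5,"dz":10,"wx":0,"wy":0,"wz":0},{"grip":0,"dx":0,"dy":0,"dz":0,"wx":0,"wy":0,"wz":0}]'; python3 -c "
from h import *
go([.5372,.279,.147],3.38)
for n in('scene','top'):
  d=snap(n,n[0]+'5.png')[1]; W=cloud(n,d); m=(np.hypot(W[...,0]-.536,W[...,1]-.278)<.06)&(W[...,2]>.098)&(W[...,2]<.115)
  print(m.sum(), m.sum() and cv2.minAreaRect(W[m][:,:2].astype(np.float32)*1000))
"
```

```text
time: 13.38
tcp_pos: [0.5367, 0.2837, 0.2494]
eef_rot: [3.138, -0.004, -2.895]
wrist_force: [-0.4, -0.5, -0.7]
finger_gap: 0.998
gripper_force: 0.0
shift [  0.3  -5.  102.3] n 2.0
turn [ 0.003 -0.004  0.008]
72 ((536.2001953125, 274.678955078125), (68.28353881835938, 22.546104431152344), 9.825572967529297)
0 0
```

```bash
python3 -m creep '[{"grip":0,"dx":0,"dy":0,"dz":35,"wx":0,"wy":0,"wz":0},{"grip":0,"dx":0,"dy":0,"dz":35,"wx":0,"wy":0,"wz":0},{"grip":0,"dx":0,"dy":0,"dz":32,"wx":0,"wy":0,"wz":0},{"grip":0,"dx":0,"dy":0,"dz":0,"wx":0,"wy":0,"wz":0}]'; python3 -c "
from h import *
go([.5372,.279,.147],3.38)"
```

```text
time: 13.98
tcp_pos: [0.5364, 0.2763, 0.1476]
eef_rot: [-3.139, -0.006, -2.901]
wrist_force: [1.1, -0.8, -0.3]
finger_gap: 1.003
gripper_force: 0.0
shift [-1.4  2.4  0.6] n 1.0
turn [-0.003 -0.006  0.002]
```

```bash
python3 -m creep '[{"grip":1,"dx":0,"dy":0,"dz":0,"wx":0,"wy":0,"wz":0},{"grip":1,"dx":0,"dy":0,"dz":0,"wx":0,"wy":0,"wz":0},{"grip":1,"dx":0,"dy":0,"dz":0,"wx":0,"wy":0,"wz":0},{"grip":1,"dx":0,"dy":0,"dz":0,"wx":0,"wy":0,"wz":0},{"grip":1,"dx":0,"dy":0,"dz":0,"wx":0,"wy":0,"wz":0},{"grip":1,"dx":0,"dy":0,"dz":0,"wx":0,"wy":0,"wz":0},{"grip":1,"dx":0,"dy":0,"dz":0,"wx":0,"wy":0,"wz":0}]'; python3 -c "
from h import *
st(); d=snap('scene','s6.png')[1]"
```

```text
time: 14.85
tcp_pos: [0.5385, 0.2797, 0.1509]
eef_rot: [3.141, 0.002, -2.898]
wrist_force: [0.9, -0.3, 5.7]
finger_gap: 0.226
gripper_force: 60.6
{'time': 14.85, 'q': [-0.148, 0.52, -0.53, 1.781, 0.321, 0.925, 0.999], 'tcp_pos': [0.539, 0.28, 0.151], 'eef_rot': [3.141, 0.002, -2.898], 'wrist_force': [0.873, -0.307, 5.667], 'finger_gap': 0.226, 'gripper_force': 60.574}
```

```bash
python3 -m creep '[{"grip":1,"dx":0,"dy":0,"dz":-10,"wx":0,"wy":0,"wz":0},{"grip":1,"dx":0,"dy":0,"dz":-20,"wx":0,"wy":0,"wz":0},{"grip":1,"dx":0,"dy":0,"dz":-30,"wx":0,"wy":0,"wz":0},{"grip":1,"dx":0,"dy":0,"dz":-30,"wx":0,"wy":0,"wz":0},{"grip":1,"dx":0,"dy":0,"dz":-30,"wx":0,"wy":0,"wz":0},{"grip":1,"dx":0,"dy":0,"dz":-30,"wx":0,"wy":0,"wz":0},{"grip":1,"dx":0,"dy":0,"dz":-10,"wx":0,"wy":0,"wz":0},{"grip":1,"dx":0,"dy":0,"dz":0,"wx":0,"wy":0,"wz":0}]'; python3 -c "
from h import *
st(); go([.434,.0398,.311],3.38)"
```

```text
time: 15.9
tcp_pos: [0.5378, 0.2794, 0.3104]
eef_rot: [-3.142, 0.001, -2.898]
wrist_force: [0.3, -0.4, -0.9]
finger_gap: 0.221
gripper_force: 59.6
{'time': 15.9, 'q': [-0.1, 0.359, -0.582, 1.626, 0.208, 1.218, 1.089], 'tcp_pos': [0.538, 0.279, 0.31], 'eef_rot': [-3.142, 0.001, -2.898], 'wrist_force': [0.285, -0.419, -0.95], 'finger_gap': 0.221, 'gripper_force': 59.589}
shift [ 158.5 -207.6   -0.7] n 5.0
turn [-0.     0.001  0.005]
```

```bash
python3 -m creep '[{"grip":1,"dx":15,"dy":-20,"dz":0,"wx":0,"wy":0,"wz":0},{"grip":1,"dx":20.5,"dy":-26.8,"dz":0,"wx":0,"wy":0,"wz":0},{"grip":1,"dx":20.5,"dy":-26.8,"dz":0,"wx":0,"wy":0,"wz":0},{"grip":1,"dx":20.5,"dy":-26.8,"dz":0,"wx":0,"wy":0,"wz":0},{"grip":1,"dx":20.5,"dy":-26.8,"dz":0,"wx":0,"wy":0,"wz":0},{"grip":1,"dx":20.5,"dy":-26.8,"dz":0,"wx":0,"wy":0,"wz":0},{"grip":1,"dx":20.5,"dy":-26.8,"dz":0,"wx":0,"wy":0,"wz":0},{"grip":1,"dx":20.5,"dy":-26.8,"dz":0,"wx":0,"wy":0,"wz":0},{"grip":1,"dx":0,"dy":0,"dz":0,"wx":0,"wy":0,"wz":0},{"grip":1,"dx":0,"dy":0,"dz":0,"wx":0,"wy":0,"wz":0}]'; python3 -c "
from h import *
s=st(); go([.434,.0398,.311],3.38)
im,d=snap('scene','s7.png'); W=cloud('scene',d); cv2.imwrite('pics/s7c.png',cv2.resize(im[170:320,200:340],None,fx=4,fy=4,interpolation=cv2.INTER_CUBIC))
for lo,hi in((.155,.163),(.166,.172),(.172,.18),(.18,.19),(.19,.2),(.2,.21),(.21,.22),(.22,.23)):
  m=(np.hypot(W[...,0]-.434,W[...,1]-.04)<.055)&(W[...,2]>lo)&(W[...,2]<hi); p=W[m][:,:2]
  if len(p)>10:
    A=np.c_[2*p,np.ones(len(p))]; s=np.linalg.lstsq(A,(p**2).sum(1),rcond=None)[0]; print(lo,len(p),s[:2].round(4),round(float(np.sqrt(s[2]+s[0]**2+s[1]**2)),4))
"
```

```text
time: 17.15
tcp_pos: [0.4338, 0.0402, 0.3092]
eef_rot: [3.141, -0.001, -2.898]
wrist_force: [0.1, 0.3, -2.4]
finger_gap: 0.224
gripper_force: 59.6
{'time': 17.15, 'q': [0.276, 0.018, -0.469, 1.998, 0.008, 1.129, 1.618], 'tcp_pos': [0.434, 0.04, 0.309], 'eef_rot': [3.141, -0.001, -2.898], 'wrist_force': [0.084, 0.307, -2.387], 'finger_gap': 0.224, 'gripper_force': 59.582}
shift [-0.1 -0.4 -1.8] n 1.0
turn [ 0.001 -0.001  0.005]
0.155 71 [0.4319 0.0386] 0.0408
0.166 71 [0.4284 0.0357] 0.034
0.172 82 [0.4301 0.0371] 0.0345
0.18 107 [0.43   0.0371] 0.034
0.19 104 [0.4314 0.0377] 0.0348
0.2 111 [0.4301 0.0368] 0.034
0.21 111 [0.4305 0.0374] 0.0344
0.22 246 [0.429  0.0371] 0.0284
```

View pics/s7c.png

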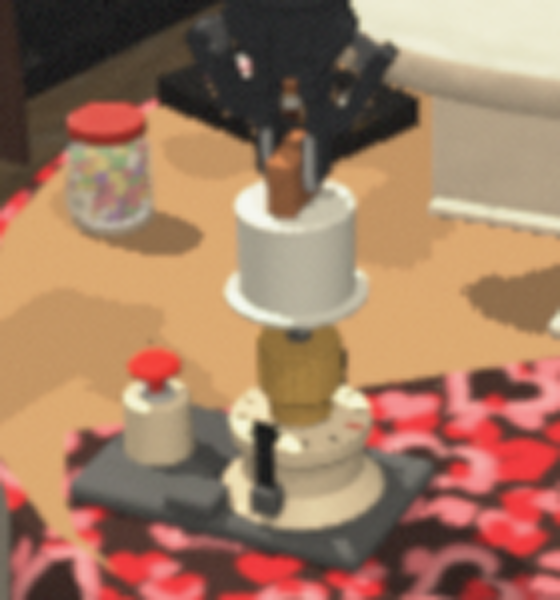

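```bash
python3 -m creep '[{"grip":1,"dx":0,"dy":0,"dz":10,"wx":0,"wy":0,"wz":0},{"grip":1,"dx":0,"dy":0,"dz":10,"wx":0,"wy":0,"wz":0},{"grip":1,"dx":0,"dy":0,"dz":10,"wx":0,"wy":0,"wz":0},{"grip":1,"dx":0,"dy":0,"dz":6,"wx":0,"wy":0,"wz":0},{"grip":1,"dx":0,"dy":0,"dz":6,"wx":0,"wy":0,"wz":0},{"grip":1,"dx":0,"dy":0,"dz":6,"wx":0,"wy":0,"wz":0},{"grip":1,"dx":0,"dy":0,"dz":6,"wx":0,"wy":0,"wz":0},{"grip":1,"dx":0,"dy":0,"dz":6,"wx":0,"wy":0,"wz":0},{"grip":1,"dx":0,"dy":0,"dz":3,"wx":0,"wy":0,"wz":0},{"grip":1,"dx":0,"dy":0,"dz":0,"wx":0,"wy":0,"wz":0}]'; python3 -m creep '[{"grip":1,"dx":0,"dy":0,"dz":5,"wx":0,"wy":0,"wz":0},{"grip":1,"dx":0,"dy":0,"dz":5,"wx":0,"wy":0,"wz":0},{"grip":1,"dx":0,"dy":0,"dz":0,"wx":0,"wy":0,"wz":0}]'
```

```text
time: 18.45
tcp_pos: [0.434, 0.0397, 0.2467]
eef_rot: [-3.142, -0.0, -2.898]
wrist_force: [-0.1, -0.3, -1.2]
finger_gap: 0.22
gripper_force: 59.6
time: 18.82
tcp_pos: [0.434, 0.0397, 0.2366]
eef_rot: [3.142, -0.0, -2.898]
wrist_force: [-0.0, -0.4, -1.7]
finger_gap: 0.221
gripper_force: 59.7
```

```bash
for i in 1 2 3; do python3 -m creep '[{"grip":1,"dx":0,"dy":0,"dz":3,"wx":0,"wy":0,"wz":0},{"grip":1,"dx":0,"dy":0,"dz":3,"wx":0,"wy":0,"wz":0},{"grip":1,"dx":0,"dy":0,"dz":0,"wx":0,"wy":0,"wz":0}]' | grep -E "pos|force|gap"; done
```

```text
tcp_pos: [0.4347, 0.0398, 0.2317]
wrist_force: [-0.5, 0.9, 4.4]
finger_gap: 0.219
gripper_force: 60.6
tcp_pos: [0.4344, 0.0396, 0.2253]
wrist_force: [-0.5, -0.4, 3.3]
finger_gap: 0.22
gripper_force: 60.3
tcp_pos: [0.4338, 0.0397, 0.2209]
wrist_force: [-8.2, -1.8, 22.1]
finger_gap: 0.222
gripper_force: 63.5
```

```bash
python3 -m creep '[{"grip":1,"dx":0,"dy":0,"dz":2,"wx":0,"wy":0,"wz":0},{"grip":1,"dx":0,"dy":0,"dz":0,"wx":0,"wy":0,"wz":0}]'; python3 -m creep '[{"grip":1,"dx":0,"dy":0,"dz":-4,"wx":0,"wy":0,"wz":0},{"grip":0,"dx":0,"dy":0,"dz":0,"wx":0,"wy":0,"wz":0},{"grip":0,"dx":0,"dy":0,"dz":0,"wx":0,"wy":0,"wz":0},{"grip":0,"dx":0,"dy":0,"dz":0,"wx":0,"wy":0,"wz":0},{"grip":0,"dx":0,"dy":0,"dz":0,"wx":0,"wy":0,"wz":0},{"grip":0,"dx":0,"dy":0,"dz":-30,"wx":0,"wy":0,"wz":0},{"grip":0,"dx":0,"dy":0,"dz":-40,"wx":0,"wy":0,"wz":0},{"grip":0,"dx":0,"dy":0,"dz":-20,"wx":0,"wy":0,"wz":0},{"grip":0,"dx":0,"dy":0,"dz":0,"wx":0,"wy":0,"wz":0}]';python3 -c "
from h import *
s=st(); go([.417,.147,.2],1.8)
im,d=snap('scene','s8.png'); W=cloud('scene',d); cv2.imwrite('pics/s8c.png',cv2.resize(im[200:320,200:340],None,fx=5,fy=5,interpolation=cv2.INTER_CUBIC))
print(circ(W,(.434,.04),.05,.165,.18))
m=(np.hypot(W[...,0]-.432,W[...,1]-.038)<.035)&(W[...,2]>.13)&(W[...,2]<.142);print(W[m].mean(0),m.sum())
"
```

```text
time: 20.2
tcp_pos: [0.4338, 0.0398, 0.2208]
eef_rot: [-3.14, -0.003, -2.899]
wrist_force: [-14.1, -2.6, 37.3]
finger_gap: 0.224
gripper_force: 65.9
time: 21.32
tcp_pos: [0.4349, 0.0399, 0.3121]
eef_rot: [-3.141, 0.003, -2.898]
wrist_force: [-0.5, -1.3, -0.3]
finger_gap: 1.0
gripper_force: 0.0
{'time': 21.325, 'q': [0.279, 0.015, -0.471, 1.994, 0.008, 1.131, 1.619], 'tcp_pos': [0.435, 0.04, 0.312], 'eef_rot': [-3.141, 0.003, -2.898], 'wrist_force': [-0.52, -1.333, -0.324], 'finger_gap': 1.0, 'gripper_force': 0.0}
shift [ -8.1 108.4 112.1] n 3.0
turn [0.002 0.003 1.585]
[4.280e-01 3.430e-02 1.728e-01 4.318e-01 3.580e-02 2.910e-02 1.050e+02]
[0.42465702 0.03137173 0.13628383] 209
```

View pics/s8c.png

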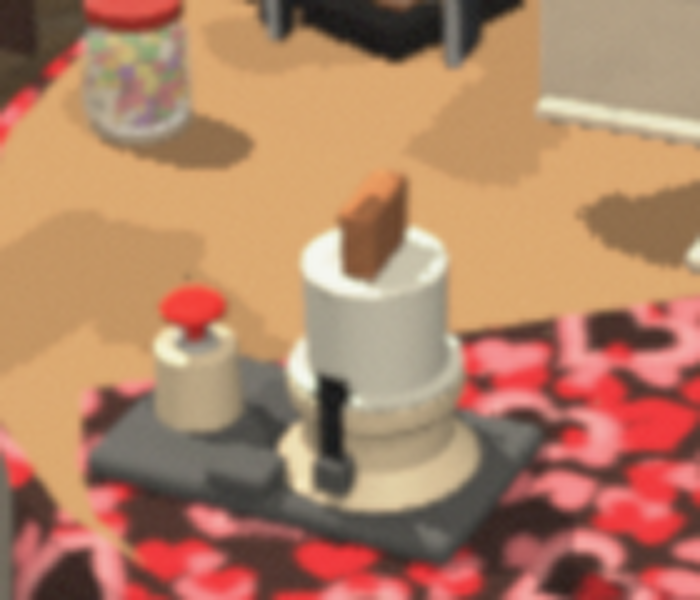

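```bash
python3 -c "
from h import *
W=cloud('scene',np.load('pics/s8.npz')['d']); m=(np.hypot(W[...,0]-.432,W[...,1]-.038)<.034)&(W[...,2]>.131)&(W[...,2]<.141);p=W[m]
m=(np.abs(p[:,0]-.432)<1);print(np.linalg.lstsq(np.c_[p[:,:2]-[.432,.038],np.ones(len(p))],p[:,2],rcond=None)[0].round(4))
"
python3 -m creep '[{"grip":1,"dx":-4,"dy":54,"dz":0,"wx":0,"wy":0,"wz":0},{"grip":1,"dx":-4,"dy":54,"dz":0,"wx":0,"wy":0,"wz":0},{"grip":1,"dx":0,"dy":0,"dz":50,"wx":0,"wy":0,"wz":0},{"grip":1,"dx":0,"dy":0,"dz":50,"wx":0,"wy":0,"wz":0},{"grip":1,"dx":0,"dy":0,"dz":30,"wx":0,"wy":0,"wz":0},{"grip":1,"dx":0,"dy":0,"dz":0,"wx":0,"wy":0,"wz":0},{"grip":1,"dx":0,"dy":0,"dz":0,"wx":0,"wy":0,"wz":0}]'; python3 -c "
from h import *
go([.417,.147,.158])"
```

```text
[-0.0067 -0.005   0.1364]
time: 22.25
tcp_pos: [0.4161, 0.1467, 0.1813]
eef_rot: [3.141, 0.0, -2.898]
wrist_force: [0.1, 0.8, -0.0]
finger_gap: -0.0
gripper_force: 0.0
shift [-1.   0.1 23.3] n 1.0
```

Roof is level. Now press the plunger.

```bash
python3 -m creep '[{"grip":1,"dx":0,"dy":0,"dz":18,"wx":0,"wy":0,"wz":0},{"grip":1,"dx":0,"dy":0,"dz":6,"wx":0,"wy":0,"wz":0},{"grip":1,"dx":0,"dy":0,"dz":4,"wx":0,"wy":0,"wz":0},{"grip":1,"dx":0,"dy":0,"dz":3,"wx":0,"wy":0,"wz":0},{"grip":1,"dx":0,"dy":0,"dz":0,"wx":0,"wy":0,"wz":0}]' |grep -E "pos|wrist"; for i in 1 2; do python3 -m creep '[{"grip":1,"dx":0,"dy":0,"dz":1.5,"wx":0,"wy":0,"wz":0},{"grip":1,"dx":0,"dy":0,"dz":1.5,"wx":0,"wy":0,"wz":0},{"grip":1,"dx":0,"dy":0,"dz":0,"wx":0,"wy":0,"wz":0}]' | grep -E "pos|wrist"; done
```

```text
tcp_pos: [0.4162, 0.1465, 0.1504]
wrist_force: [-0.4, -0.6, 3.7]
tcp_pos: [0.4163, 0.1465, 0.1474]
wrist_force: [-1.2, -1.6, 6.9]
tcp_pos: [0.4164, 0.1467, 0.1468]
wrist_force: [-8.7, -4.4, 32.6]
```

```bash
python3 -m creep '[{"grip":1,"dx":0,"dy":0,"dz":-10,"wx":0,"wy":0,"wz":0},{"grip":1,"dx":0,"dy":0,"dz":-20,"wx":0,"wy":0,"wz":0},{"grip":0,"dx":0,"dy":0,"dz":-60,"wx":0,"wy":0,"wz":0},{"grip":0,"dx":0,"dy":0,"dz":-60,"wx":0,"wy":0,"wz":0},{"grip":0,"dx":0,"dy":0,"dz":0,"wx":0,"wy":0,"wz":0.18},{"grip":0,"dx":0,"dy":0,"dz":0,"wx":0,"wy":0,"wz":0.18},{"grip":0,"dx":0,"dy":0,"dz":0,"wx":0,"wy":0,"wz":0.18},{"grip":0,"dx":0,"dy":0,"dz":0,"wx":0,"wy":0,"wz":0.18},{"grip":0,"dx":0,"dy":0,"dz":0,"wx":0,"wy":0,"wz":0.18},{"grip":0,"dx":0,"dy":0,"dz":0,"wx":0,"wy":0,"wz":0}]'; python3 -c "
from h import *
im,d=snap('top','t9.png'); ims,ds=snap('scene','s9.png'); st()
c=camera_info('top');K=np.array([[c['fx'],0,c['cx']],[0,c['fy'],c['cy']],[0,0,1.]]);T=np.array(c['world_from_camera'])
def ray(u,v,z):
  p=cv2.undistortPoints(np.array([[[u,v]]],float),K,np.array(c['dist'])).ravel(); r=T[:3,:3]@[*p,1]; return (T[:3,3]+r*(z-T[2,3])/r[2])[:2].round(4)
q=np.array([ray(*p,.014) for p in((377.9,275.2),(432.4,279.7),(428.5,325.8),(373.6,321.2))]); print('tray',q,q.mean(0))
print('ball',ray(382.7,254.8,.014),'tail',ray(352.3,257,.006))
W=cloud('scene',ds); hsv=cv2.cvtColor(ims,cv2.COLOR_BGR2HSV)
m=(np.hypot(W[...,0]-.535,W[...,1]+.195)<.03)&(W[...,2]>.010);print('S ball',W[m].mean(0),m.sum())
cv2.imwrite('pics/s9c.png',np.hstack([cv2.resize(ims[270:370,310:430],(480,400),interpolation=cv2.INTER_CUBIC),cv2.resize(im[230:330,340:420],(320,400),interpolation=cv2.INTER_CUBIC)]))
"
```

```text
time: 24.88
tcp_pos: [0.4156, 0.1465, 0.2934]
eef_rot: [-3.141, -0.0, 2.487]
wrist_force: [0.6, -0.2, -0.3]
finger_gap: 1.002
gripper_force: 0.0
{'time': 24.975, 'q': [0.135, 0.048, -0.585, 2.008, 0.03, 1.094, 0.453], 'tcp_pos': [0.416, 0.146, 0.294], 'eef_rot': [-3.141, -0.0, 2.488], 'wrist_force': [-0.488, 0.361, 0.568], 'finger_gap': 0.998, 'gripper_force': 0.0}
tray [[ 0.4778 -0.18  ]
 [ 0.4629 -0.3392]
 [ 0.3302 -0.3225]
 [ 0.3456 -0.1644]] [ 0.404125 -0.251525]
ball [ 0.5375 -0.1957] tail [ 0.5328 -0.1071]
S ball [ 0.53157863 -0.1948651   0.02093318] 100
```

View pics/s9c.png

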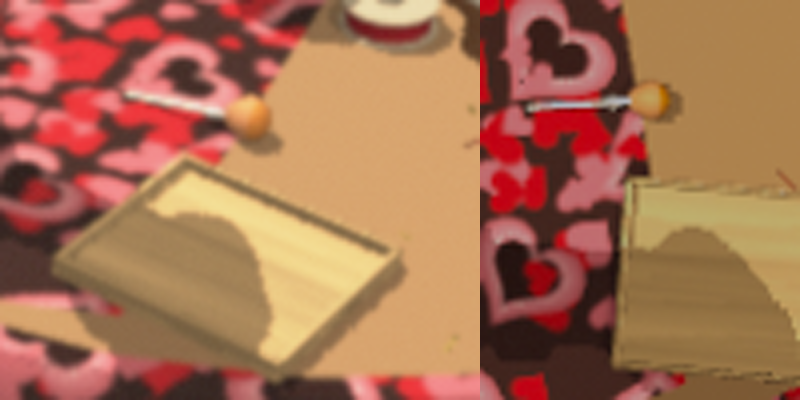

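```bash
python3 -m creep '[{"grip":0,"dx":0,"dy":0,"dz":0,"wx":0,"wy":0,"wz":0.174},{"grip":0,"dx":0,"dy":0,"dz":0,"wx":0,"wy":0,"wz":0.174},{"grip":0,"dx":0,"dy":0,"dz":0,"wx":0,"wy":0,"wz":0.174},{"grip":0,"dx":0,"dy":0,"dz":0,"wx":0,"wy":0,"wz":0.174},{"grip":0,"dx":0,"dy":0,"dz":0,"wx":0,"wy":0,"wz":0.174},{"grip":0,"dx":0,"dy":0,"dz":0,"wx":0,"wy":0,"wz":0}]'; python3 -c "
from h import *
go([.43,-.194,.29],1.62)"
```

```text
time: 25.72
tcp_pos: [0.4158, 0.1465, 0.2938]
eef_rot: [-3.142, 0.0, 1.619]
wrist_force: [-0.6, 0.6, -0.0]
finger_gap: 1.001
gripper_force: 0.0
shift [-340.8   -2.     3.8] n 6.0
turn [-0.     0.    -0.001]
```

```bash
python3 -m creep '[{"grip":0,"dx":-50,"dy":0,"dz":0,"wx":0,"wy":0,"wz":0},{"grip":0,"dx":-58,"dy":0,"dz":0,"wx":0,"wy":0,"wz":0},{"grip":0,"dx":-58,"dy":0,"dz":0,"wx":0,"wy":0,"wz":0},{"grip":0,"dx":-58,"dy":0,"dz":0,"wx":0,"wy":0,"wz":0},{"grip":0,"dx":-58,"dy":0,"dz":0,"wx":0,"wy":0,"wz":0},{"grip":0,"dx":-58,"dy":0,"dz":0,"wx":0,"wy":0,"wz":0},{"grip":0,"dx":0,"dy":40,"dz":40,"wx":0,"wy":0,"wz":0},{"grip":0,"dx":0,"dy":40,"dz":40,"wx":0,"wy":0,"wz":0},{"grip":0,"dx":0,"dy":23,"dz":40,"wx":0,"wy":0,"wz":0},{"grip":0,"dx":0,"dy":0,"dz":0,"wx":0,"wy":0,"wz":0}]'; python3 -c "
from h import *
go([.5385,-.193,.08],1.62)
for n in('scene',):
  im,d=snap(n,'s10.png');W=cloud(n,d); m=(np.hypot(W[...,0]-.535,W[...,1]+.195)<.03)&(W[...,2]>.010)&(W[...,2]<.03);print('S ball',W[m].mean(0),m.sum())
"
```

```text
time: 26.98
tcp_pos: [0.5328, -0.1874, 0.1704]
eef_rot: [-3.135, -0.003, 1.62]
wrist_force: [-0.6, -1.0, 0.4]
finger_gap: 0.998
gripper_force: 0.0
shift [-6.1  6.  90.3] n 2.0
turn [-0.006 -0.003 -0.   ]
S ball [ 0.5315446  -0.19410047  0.02019326] 96
```

```bash
python3 -m creep '[{"grip":0,"dx":0,"dy":0,"dz":40,"wx":0,"wy":0,"wz":0},{"grip":0,"dx":0,"dy":0,"dz":0,"wx":0,"wy":0,"wz":0}]'; python3 -c "
from h import *
go([.5385,-.193,.077],1.62)
"
```

```text
time: 27.28
tcp_pos: [0.5315, -0.1889, 0.1335]
eef_rot: [-3.138, -0.001, 1.616]
wrist_force: [-0.4, -0.1, 0.4]
finger_gap: 1.0
gripper_force: 0.0
shift [-4.5  7.  56.5] n 1.0
turn [-0.004 -0.001 -0.004]
```

```bash
python3 -m creep '[{"grip":0,"dx":-4.5,"dy":7,"dz":25,"wx":0,"wy":0,"wz":0},{"grip":0,"dx":0,"dy":0,"dz":28,"wx":0,"wy":0,"wz":0},{"grip":0,"dx":0,"dy":0,"dz":0,"wx":0,"wy":0,"wz":0},{"grip":1,"dx":0,"dy":0,"dz":0,"wx":0,"wy":0,"wz":0},{"grip":1,"dx":0,"dy":0,"dz":0,"wx":0,"wy":0,"wz":0},{"grip":1,"dx":0,"dy":0,"dz":0,"wx":0,"wy":0,"wz":0},{"grip":1,"dx":0,"dy":0,"dz":0,"wx":0,"wy":0,"wz":0},{"grip":1,"dx":0,"dy":0,"dz":0,"wx":0,"wy":0,"wz":0},{"grip":1,"dx":0,"dy":0,"dz":0,"wx":0,"wy":0,"wz":0}]'; python3 -c "
from h import *
go([.4015,-.2885,.12],1.475)
im,d=snap('scene','s11.png')
cv2.imwrite('pics/s11c.png',cv2.resize(im[220:370,310:450],(560,600),interpolation=cv2.INTER_CUBIC))
"
```

```text
time: 28.4
tcp_pos: [0.5416, -0.1931, 0.0821]
eef_rot: [3.14, 0.001, 1.615]
wrist_force: [-0.9, -0.1, 6.1]
finger_gap: 0.286
gripper_force: 59.4
shift [ -89.1 -144.1  -38.1] n 3.0
turn [0.002 0.001 0.14 ]
```

```bash
python3 -m creep '[{"grip":1,"dx":0,"dy":0,"dz":-15,"wx":0,"wy":0,"wz":0},{"grip":1,"dx":0,"dy":0,"dz":-20,"wx":0,"wy":0,"wz":0},{"grip":1,"dx":0,"dy":0,"dz":-20,"wx":0,"wy":0,"wz":0},{"grip":1,"dx":0,"dy":0,"dz":-20,"wx":0,"wy":0,"wz":0},{"grip":1,"dx":-23,"dy":-36,"dz":0,"wx":0,"wy":0,"wz":0},{"grip":1,"dx":-22,"dy":-36,"dz":0,"wx":0,"wy":0,"wz":0},{"grip":1,"dx":-22,"dy":-36,"dz":0,"wx":0,"wy":0,"wz":0},{"grip":1,"dx":-22,"dy":-36,"dz":0,"wx":0,"wy":0,"wz":0},{"grip":1,"dx":0,"dy":0,"dz":0,"wx":0,"wy":0,"wz":0.14},{"grip":1,"dx":0,"dy":0,"dz":0,"wx":0,"wy":0,"wz":0}]'; python3 -c "
from h import *
go([.4015,-.2885,.09],1.475)
im,d=snap('scene','s12.png'); print(observe()['finger_gap'])
cv2.imwrite('pics/s12c.png',cv2.resize(im[220:370,310:450],(560,600),interpolation=cv2.INTER_CUBIC))
"
```

```text
time: 29.7
tcp_pos: [0.4008, -0.2884, 0.1566]
eef_rot: [3.141, 0.001, 1.476]
wrist_force: [0.1, 0.5, -0.0]
finger_gap: 0.284
gripper_force: 59.0
shift [ 0.   0.6 66.6] n 2.0
turn [0.001 0.001 0.001]
0.2870200911057746
```

View pics/s12c.png

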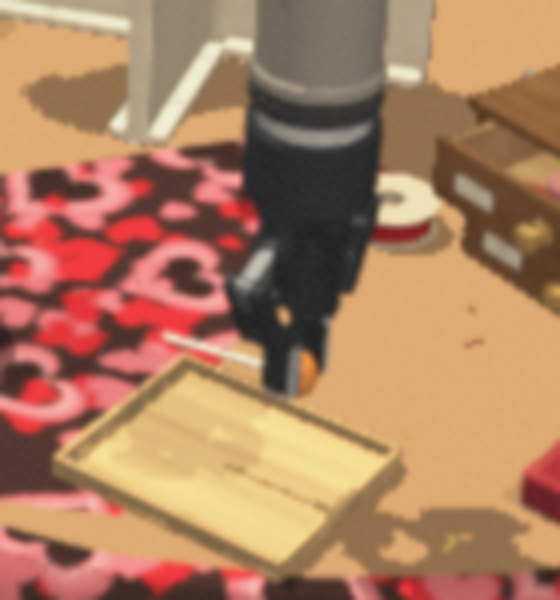

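```bash
python3 -m creep '[{"grip":1,"dx":0,"dy":0,"dz":25,"wx":0,"wy":0,"wz":0},{"grip":1,"dx":0,"dy":0,"dz":25,"wx":0,"wy":0,"wz":0},{"grip":1,"dx":0,"dy":0,"dz":17,"wx":0,"wy":0,"wz":0},{"grip":1,"dx":0,"dy":0,"dz":0,"wx":0,"wy":0,"wz":0},{"grip":0.4,"dx":0,"dy":0,"dz":0,"wx":0,"wy":0,"wz":0},{"grip":0.4,"dx":0,"dy":0,"dz":0,"wx":0,"wy":0,"wz":0},{"grip":0.4,"dx":0,"dy":0,"dz":0,"wx":0,"wy":0,"wz":0},{"grip":0.4,"dx":0,"dy":0,"dz":-20,"wx":0,"wy":0,"wz":0},{"grip":0.4,"dx":0,"dy":0,"dz":-60,"wx":0,"wy":0,"wz":0},{"grip":0.4,"dx":0,"dy":0,"dz":-60,"wx":0,"wy":0,"wz":0}]'; python3 -m creep '[{"grip":0.4,"dx":-60,"dy":0,"dz":-20,"wx":0,"wy":0,"wz":0},{"grip":0.4,"dx":-60,"dy":0,"dz":-20,"wx":0,"wy":0,"wz":0},{"grip":0.4,"dx":-60,"dy":0,"dz":0,"wx":0,"wy":0,"wz":0},{"grip":0.4,"dx":-60,"dy":0,"dz":0,"wx":0,"wy":0,"wz":0},{"grip":0.4,"dx":-60,"dy":0,"dz":0,"wx":0,"wy":0,"wz":0},{"grip":0.4,"dx":0,"dy":0,"dz":0,"wx":0,"wy":0,"wz":0},{"grip":0.4,"dx":0,"dy":0,"dz":0,"wx":0,"wy":0,"wz":0},{"grip":0.4,"dx":0,"dy":0,"dz":0,"wx":0,"wy":0,"wz":0}]'; python3 -c "
from h import *
im,d=snap('top','t13.png'); ims,ds=snap('scene','s13.png')
cv2.imwrite('pics/f.png',np.vstack([cv2.resize(im[170:350,160:500],(680,360)),ims[180:400,0:640][:, :][:, -640:][:240,:].copy()[:,:][:,0:640].repeat(1,0) if 0 else cv2.resize(ims[220:370,200:540],(680,240))]))
"
```

```text
time: 31.0
tcp_pos: [0.4006, -0.2879, 0.2306]
eef_rot: [-3.141, -0.0, 1.475]
wrist_force: [0.5, -0.2, 0.3]
finger_gap: 0.597
gripper_force: 0.0
time: 32.0
tcp_pos: [0.3734, -0.5837, 0.2688]
eef_rot: [3.141, -0.001, 1.477]
wrist_force: [-0.6, 0.7, 0.1]
finger_gap: 0.598
gripper_force: 0.0
```

View pics/f.png

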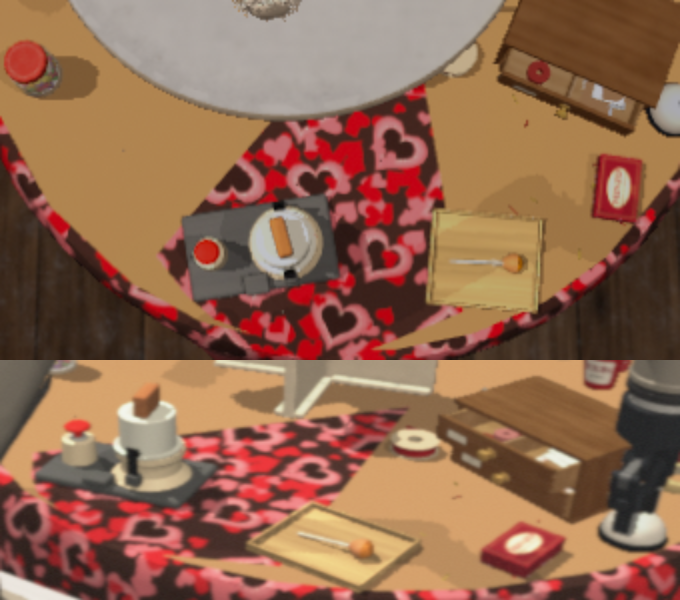

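```bash
python3 -c "
from plant import *
print(sign_off())"
```

```text
the job is handed in; nothing more can be done
None
```

The job is handed in. The ring was run to its stop and backed off three clicks, the cover is snapped down under both hooks, and the plunger was then pressed to its stop and sprang back. The orange lollipop, the only one I saw out, lies in the tray, and the jar, red tin and ribbon spool were not touched; sign-off gave no verdict, so I can't say how it was judged.

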